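Prop the goods box lid on its stay

TASK

Prop the lid of the blue goods box part-way open on its stay: swing the lid right back until it leans on its stop, flip the orange stay up and over until it stands against its own stop, then bring the lid forward and lower it gently, without letting it drop, so that it rests on the stay's tip. Let go of everything, and leave the packs in the box and the other goods on the counter where they are.

Things in the scene. Friction and masses are not known exactly. Their poses are not given: they have to be found in the camera images.
- goods_box: Blue open-topped metal box fixed to the counter, 220 mm (its x) by 240 mm (its y), 80 mm high, walls and floor 8 mm. Origin at the centre of its underside, z up. The lid is hinged on its +x rim; the lid handle is on its -x side; the stay lies inside along its -y wall. It is turned so that its +x axis points roughly to world -y (within about 0.4 rad).
- lid (a joint): Angle of the lid in rad: 0 shut, grows as it opens, pi/2 upright, 2.0 leaning back on its stop (it stays there by itself; below about pi/2 it falls shut). It weighs about 0.3 kg. Resting on the raised stay it reads about 0.60.
- lid_hinge (a point): Middle of the lid's hinge line, on the box's +x rim 80 mm above the counter: box frame (110, 0, 80) mm. The hinge line runs along the box's y axis. The point keeps the box's axes.
- lid_handle (a point): Centre of the bar of the lid's steel handle: a round bar 12 mm thick, 110 mm long, parallel to the hinge line, on two arms 40 mm beyond the lid's free edge, with the 40 mm gap open above and below. It lies 260 mm from the hinge line and 4 mm above the plane of the lid's underside; shut, it is at box frame (-150, 0, 84) mm. The lid is a blue panel 220 x 240 x 8 mm. The point turns with the lid.
- stay (a joint): Angle of the stay in rad: 0 folded flat inside the box and pointing to the hinge (+x of the box), pi/2 upright, 1.69 against its stop, leaning a little towards the box's -x side. Past upright it stays there by itself; before upright it falls back. The shut lid covers it.
- stay_pivot (a point): Pivot of the stay, inside the box's -y wall: box frame (-40, -102, 68) mm; it turns about the box's y axis. The point keeps the box's axes.
- stay_grip (a point): Grip point of the stay's cross pin: a round orange pin, 10 mm thick, parallel to the box's y axis, that sticks out 50 mm from the stay to the inside of the box (+y of the box), 95 mm from the pivot; this point lies on the pin's axis, 30 mm from the stay's bar and 42 mm from the box's -y outer face when folded. Folded it is at box frame (55, -72, 68) mm. The packs below reach 32 mm above the counter.
- stay_tip (a point): Centre of the round tip of the stay, an orange bar 10 mm thick with a black end, 120 mm from the pivot. The lid's underside comes to rest on it.
- pack_a_center (a point): Centre of a loose green tissue pack, 100 x 60 x 24 mm, lying in the box; to be left alone.
- pack_b_center (a point): Centre of a loose yellow tissue pack, 100 x 60 x 24 mm, lying in the box; to be left alone.
- carton_center (a point): Centre of a blue carton, 70 x 100 x 140 mm, standing on the counter; to be left alone.
- cups_center (a point): Centre of a standing stack of white plastic cups, 75 mm wide, 150 mm high; to be left alone.
- paper_roll_center (a point): Centre of a standing paper roll with a red band, 100 mm wide and 100 mm high; to be left alone.
- tape: Orange roll of tape lying flat, 90 mm wide, 25 mm high; origin at the centre of its underside; to be left alone.
- calculator: Black desk calculator, 150 x 90 x 18 mm; origin at the centre of its underside; to be left alone.

How it is judged:
By the outcome, as a careful person would: the job done as asked, in the order asked, and still so for the second after the job is handed in, with the robot touching nothing.
It also fails if it takes over 69 s, if anything falls off the work surface, if the arm or the gripper's body presses on something with over 40 N, if the wrist force passes 120 N, or if a joint passes its speed limit or range.

ROBOT

A 7-joint arm with a two-finger parallel gripper is mounted at the origin on the work surface. World frame = base frame: x ahead of the robot, y to its left, z up, the work surface at z = 0. Lengths are in m, angles in degrees, forces in N, time in s.
With the tool pointing down it reaches from about 0.425 to 0.875 m from the base axis. Payload 8.4 kg.
Tool frame: the origin (TCP) lies between the finger pads; the fingertips stand manip.tip_reach ahead of it and the grasp point (between the pads) lies 6 mm ahead of it (manip.tip_reach is the distance from the TCP to the fingertips, in m); x points along the fingers, y is the direction in which the jaws open and shut, and the axes are right-handed (so a half turn about x gives the same grasp; the last joint's range is limited). The gripper opens to 87 mm and grips with 3 to 60 N. Pads are 19 mm wide; open, the fingers measure 117 mm over their backs; the gripper's body (75 mm by 190 mm) begins 51 mm behind the grasp point.
Start: joints at [68.457, 19.091, 2.286, 83.961, -0.768, 76.965, -3.352], TCP at [0.178, -0.625, 0.248] pointing down, gripper open.
Joint ranges: [-147.57, 147.57], [-21.85, 119.76], [-74.77, 79.35], [14.55, 137.4], [-85.83, 265.84], [4.83, 119.75], [-152.11, 152.11]. Speed limits (degrees/s): [127.2, 127.2, 159.86, 159.86, 180, 180, 180].

INTERFACE

Orientations are given as [roll, pitch, yaw] about the fixed x, y, z axes, in that order (R = Rz(yaw) Ry(pitch) Rx(roll)).
In Python, from rig import manip, telemetry, viewer gives the robot as it stands. The module is installed in compiled form; this text tells all that it offers. Calls block until the motion is done:
- manip.move_pose(position, orientation): joint-space move of the TCP to a pose.
- manip.move_straight(position, frame=None, vel=0.15, guard=None): straight line of the TCP; frame=None keeps the orientation; vel is the mean speed in m/s. With guard (N) it stops when the force on the tool has changed by that much, and returns True; else False.
- manip.movej(angles): joint-space move.
- manip.open_gripper() and manip.grab(strength=None): open the fingers fully, or close them until they stop; strength is the grip in N (None keeps the last).
- manip.hold(seconds).
- manip.solve_ik(position, orientation): joint angles nearest the present ones, or None.
- telemetry.sense(): the state.
- viewer.read_camera(name): name is "scene" or "top" or "wrist"; returns the picture (400x640x3 uint8, red, green, blue); there is no depth.
- viewer.camera_model(name): a dict with "vfov" (degrees; the focal length in pixels is half the picture's height over the tangent of half this angle, whatever the lens; pixels are square), "cx", "cy" (the principal point, pixels), "rvec" (rotation vector, rad) and "tvec" (3), from world to camera coordinates, as OpenCV has them; the wrist camera has in their place "hand_eye" (4x4, takes a point from camera to tool coordinates, whose origin is the TCP and whose axes are the tool frame's). Camera axes: x right, y down, z forward; pixel columns grow to the right and rows downward; lengths in m; the calibration is good to about 2 mm. A picture is of the moment at which its call begins: read the wrist's pose just before it. camera_model takes no time and is no camera call.
A pose or a line that the arm cannot do raises manip.MotionError and nothing moves.
- manip.hand_in(): hands the job in, once; it reports no verdict.
The state is a dict: "time_s": time; "joints": joint angles; "joint_vel": joint speeds; "joint_efforts": joint torques, N m; "ee_pos": TCP position; "tcp_rot": TCP orientation; "force": force on the tool from outside, world axes, zero at the start; "torque": the same for the moment, N m; "opening": finger opening in m.
Only numpy, scipy, OpenCV 4.12 (cv2) and the standard library are available. Lean on these libraries where they do the work, as an engineer would, in place of code of your own. Each camera call takes 0.05 s, during which the arm holds its last target. There are 200 camera calls.

## Working session

There is one attempt and no reset: what is moved stays moved. The work goes in short steps, each a Python script; the robot and the scene stay as the last script left them, time stands still between calls to the robot, and variables do not carry over. Pictures are saved under pics/ and viewed, about 8 in all and at most 12, crops included, and the job is handed in when it is done.

```bash
mkdir -p pics
python3 - <<'E'
from rig import manip, telemetry, viewer
import cv2, numpy as np
s=telemetry.sense(); print(s['time_s'],s['ee_pos'],s['tcp_rot'],s['opening'],manip.tip_reach)
for n in ('scene','top'):
    im=viewer.read_camera(n); cv2.imwrite(f'pics/{n}0.png',im[:,:,::-1]); print(n,viewer.camera_model(n))
print(viewer.camera_model('wrist'))
E
```

```text
0.0 [ 0.17747348 -0.6248451   0.24664341] [-85.87466149  89.90595087 109.9829812 ] 0.08677710368976216 0.025
scene {'vfov': 53.80080410580172, 'cx': 318.395757426664, 'cy': 203.44768246429007, 'rvec': array([ 1.79236403,  2.10080684, -0.54179918]), 'tvec': array([ 0.1126426 , -0.42572079,  1.55248396])}
top {'vfov': 56.781109964127516, 'cx': 323.1236641664023, 'cy': 199.15358613618724, 'rvec': array([ 2.22448028, -2.15704209,  0.09744918]), 'tvec': array([-0.04670651,  0.53569298,  1.12212134])}
{'vfov': 69.8368132136483, 'cx': 319.30525861366766, 'cy': 199.78426471136194, 'hand_eye': array([[-3.04311944e-04, -2.86519892e-01,  9.58074245e-01,
        -1.37718810e-01],
       [ 9.99998622e-01,  1.47637457e-03,  7.59150150e-04,
         3.35294504e-04],
       [-1.63198807e-03,  9.58073156e-01,  2.86519047e-01,
        -7.95633287e-02],
       [ 0.00000000e+00,  0.00000000e+00,  0.00000000e+00,
         1.00000000e+00]])}
```

View pics/top0.png

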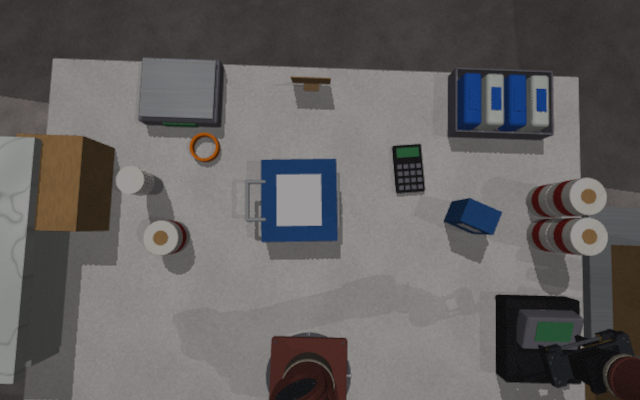

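View pics/scene0.png

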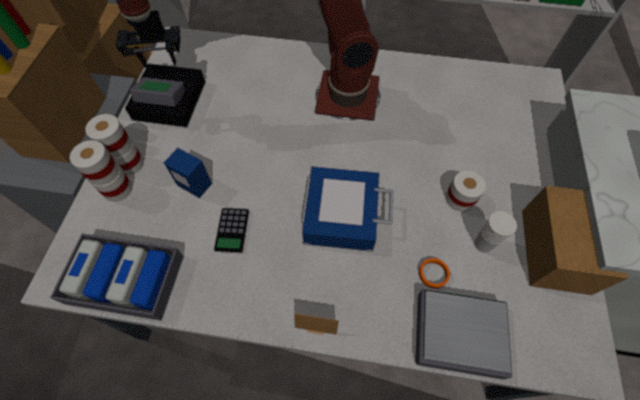

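The top view shows the box with the lid at about (299,200) px and the handle on its left at (250,202). The hinge is on the right (world -y). The scene view agrees: lid at (342,205), handle at (385,205). Next I measure the lid outline in both views on the z=88 mm plane.

```bash
cat > h.py <<'E'
import numpy as np, cv2
from scipy.spatial.transform import Rotation as R
from rig import manip, telemetry, viewer
def cam(n):
    m=viewer.camera_model(n); f=200/np.tan(np.radians(m['vfov']/2))
    K=np.array([[f,0,m['cx']],[0,f,m['cy']],[0,0,1]])
    if n=='wrist':
        s=telemetry.sense(); T=np.eye(4); T[:3,:3]=R.from_euler('xyz',s['tcp_rot'],degrees=True).as_matrix(); T[:3,3]=s['ee_pos']
        W=T@m['hand_eye']; return K,W[:3,:3],W[:3,3]
    Rm=cv2.Rodrigues(m['rvec'])[0]; return K,Rm.T,-Rm.T@m['tvec']
def plane(c,px,z):
    K,Rw,C=c; px=np.atleast_2d(px).astype(float)
    d=(Rw@np.linalg.inv(K)@np.c_[px,np.ones(len(px))].T).T
    return C+d*((z-C[2])/d[:,2])[:,None]
def proj(c,P):
    K,Rw,C=c; q=(K@Rw.T@(np.atleast_2d(P)-C).T).T; return q[:,:2]/q[:,2:]
E
python3 - <<'E'
from h import *
for n,ctr in (('top',(299,200)),('scene',(342,205))):
    c=cam(n); im=cv2.imread(f'pics/{n}0.png'); print(n,'C',c[2].round(3))
    b,g,r=[im[:,:,i].astype(int) for i in range(3)]
    blue=((b>60)&(b>1.6*r)&(b>1.25*g)).astype(np.uint8)
    cs,_=cv2.findContours(blue,cv2.RETR_CCOMP,cv2.CHAIN_APPROX_NONE)
    k=[q for q in cs if cv2.contourArea(q)>500]
    for q in k:
        x=q[:,0].mean(0)
        if np.hypot(*(x-ctr))>40: continue
        P=plane(c,q[:,0],.088)[:,:2]
        (cx,cy),wh,a=cv2.minAreaRect((P*1000).astype(np.float32)); print(cv2.contourArea(q),np.round([cx,cy,*wh,a],1))
        print(cv2.boxPoints(((cx,cy),wh,a)).round(0).tolist())
# handle bar, top view
im=cv2.imread('pics/top0.png'); big=cv2.resize(im[140:260,220:360],None,fx=5,fy=5,interpolation=cv2.INTER_CUBIC); cv2.imwrite('pics/crop1.png',big)
E
```

```text
top C [ 0.452 -0.014  1.159]
5918.5 [528.1  41.7 237.7 217.6   2.4]
[[405.0, 145.0], [414.0, -72.0], [651.0, -62.0], [642.0, 155.0]]
2506.0 [528.9  41.7 159.3 136.8   2.3]
[[447.0, 107.0], [452.0, -30.0], [611.0, -24.0], [606.0, 113.0]]
scene C [1.129 0.064 1.151]
4584.0 [533.7  43.5 247.9 216.4   2.5]
[[405.0, 146.0], [415.0, -70.0], [662.0, -59.0], [653.0, 157.0]]
2026.0 [524.9  43.6 164.1 142.1   2.5]
[[440.0, 111.0], [446.0, -31.0], [610.0, -24.0], [604.0, 118.0]]
```

View pics/crop1.png

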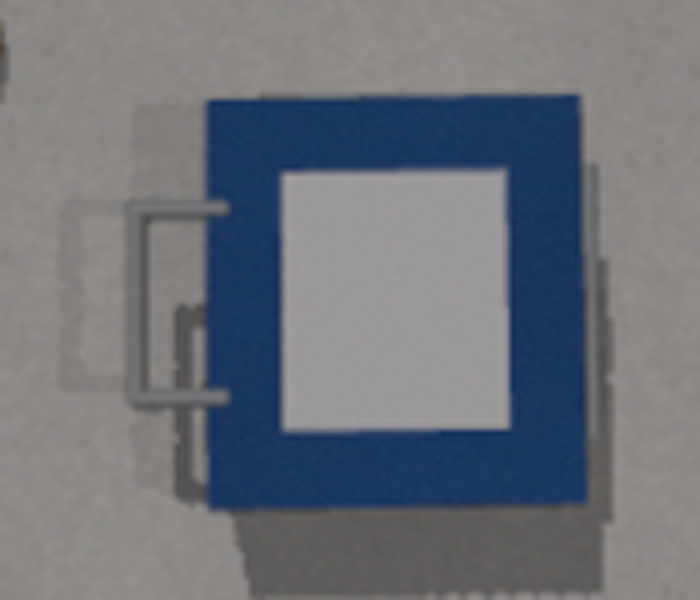

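```bash
cat >> h.py <<'E'
A=np.radians(-87.6); BC=np.array([.5285,.0420,0])
BX=np.array([np.cos(A),np.sin(A),0]); BY=np.array([-np.sin(A),np.cos(A),0]); Z=np.array([0,0,1.])
def box(x,y,z): return BC+(x*BX+y*BY+z*Z)/1000
def tool(P,psi,sg,g=.006,s=0,tilt=0):
    "TCP pose: point P lies g ahead of TCP; tool points at angle psi (deg) from -box x toward z; s: shift along jaw axis (box +x/up side)"
    p=np.radians(psi); u=-BX; d=np.cos(p)*u+np.sin(p)*Z; j=-np.sin(p)*u+np.cos(p)*Z
    if tilt: d=R.from_rotvec(np.radians(tilt)*j).apply(d)
    M=np.c_[d,sg*j,np.cross(d,sg*j)]
    return P-g*d+s*j, R.from_matrix(M).as_euler('xyz',degrees=True)
def bar(th,off=0): 
    r=np.array([.260,.004]); return box(110,0,80)+(-BX)*(r[0]*np.cos(th)-r[1]*np.sin(th))+Z*(r[0]*np.sin(th)+r[1]*np.cos(th))
def pin(al): return box(-40,-72,68)+.095*(BX*np.cos(al)+Z*np.sin(al))
def psi_lid(th): return 225+50*th/2.0
E
python3 - <<'E'
from h import *
print(proj(cam('top'),[bar(0),box(55,-72,68)]))
for sg in (1,-1):
    for th in (0,.3,.6,1,1.5,2.0):
        q=manip.solve_ik(*tool(bar(th),psi_lid(th),sg)); print(sg,'lid',th,None if q is None else np.round(q))
    q=manip.solve_ik(*tool(bar(0),225,sg,g=.1)); print('pre',None if q is None else np.round(q))
    for al in (0,.5,1,1.4,1.69):
        q=manip.solve_ik(*tool(pin(al),255,sg,g=.015)); print(sg,'pin',al,None if q is None else np.round(q))
E
```

```text
[[246.88366478 200.1753282 ]
 [317.7525554  224.24107023]]
1 lid 0 [ -3.  53. -62.  91.  62. 111.  16.]
1 lid 0.3 [  4.  43. -65.  92.  55. 107.  24.]
1 lid 0.6 [ 13.  31. -66.  92.  46. 101.  35.]
1 lid 1 [ 21.  13. -53.  92.  28.  91.  58.]
1 lid 1.5 [ 35.   6. -42.  90.  12.  86.  85.]
1 lid 2.0 [ 45.  12. -33.  86.   2.  85. 105.]
pre [-11.  50. -60.  82.  58. 116.  19.]
1 pin 0 [ 34.  14. -54. 118.  30.  61.  57.]
1 pin 0.5 [ 34.   9. -53. 116.  24.  65.  61.]
1 pin 1 [ 33.   8. -56. 113.  22.  70.  61.]
1 pin 1.4 [ 33.   9. -61. 111.  23.  73.  56.]
1 pin 1.69 [ 33.  12. -66. 110.  25.  75.  51.]
-1 lid 0 [ -62.   37.   24.   94.   20.   81. -135.]
-1 lid 0.3 [  -4.   35.  -51.   92.   48.  100. -152.]
-1 lid 0.6 [  15.   34.  -70.   92.   48.  103. -147.]
-1 lid 1 [ -37.    7.   13.   95.   17.   86. -113.]
-1 lid 1.5 [ 35.   6. -42.  90.  12.  86. -95.]
-1 lid 2.0 [ 33.  10. -18.  87.  -2.  85. -73.]
pre [ -42.   36.  -10.   84.   34.   98. -146.]
-1 pin 0 [  37.   15.  -57.  118.   31.   62. -124.]
-1 pin 0.5 [  40.   11.  -60.  116.   27.   66. -120.]
-1 pin 1 [  43.   11.  -67.  113.   25.   71. -122.]
-1 pin 1.4 [  43.   13.  -73.  111.   27.   75. -128.]
-1 pin 1.69 [ -40.    3.   13.  113.   14.   71. -120.]
```

Run:
```python
from h import *
s=telemetry.sense(); p=np.array(s['ee_pos']); p[2]=.42
manip.move_straight(p,vel=.3)
P,o=tool(bar(0)+Z*.15,225,1,g=.106); manip.move_pose(P,o)
P,o=tool(bar(0),225,1,g=.106); manip.move_straight(P,vel=.2)
s=telemetry.sense(); print(s['time_s'],s['ee_pos']-P,np.round(s['joints']),s['force'])
c=cam('wrist'); im=viewer.read_camera('wrist')
for k in (-55,55): cv2.circle(im,tuple(int(v) for v in proj(c,bar(0)+BY*k/1000)[0]),4,(255,0,0),1)
cv2.imwrite('pics/w1.png',im[:,:,::-1])
```

```text
5.0667 [0.0003041  0.00042607 0.00119981] [-22.  42. -40.  82.  47. 108.  25.] [0.10674306 0.35486829 0.25595523]
```

View pics/w1.png

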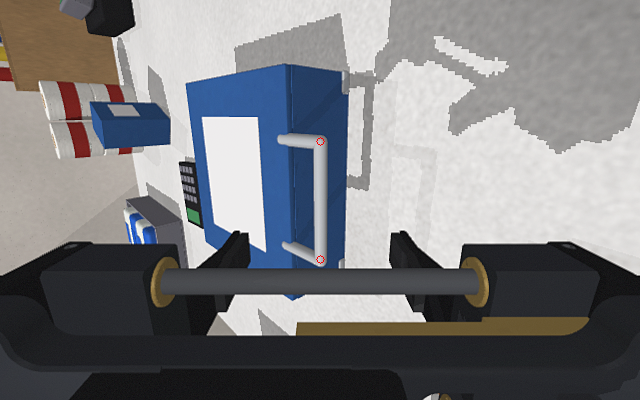

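The drawn bar ends at (320,141) and (320,259) fall exactly on the handle bar, so the box pose is good. Next I grasp the bar and open the lid.

Run:
```python
from h import *
P,o=tool(bar(0),225,1); print(manip.move_straight(P,vel=.15,guard=8))
manip.grab(15); s=telemetry.sense(); print(s['time_s'],s['opening'],s['force'])
for i,th in enumerate(np.linspace(0,1.98,13)[1:]):
    P,o=tool(bar(th),psi_lid(th),1); manip.move_straight(P,o,vel=.15)
    s=telemetry.sense(); print(round(th,2),round(s['time_s'],2),round(s['opening'],4),np.round(s['force'],1))
print(np.round(s['joints']))
im=viewer.read_camera('scene'); cv2.imwrite('pics/s2.png',im[:,:,::-1])
```

```text
False
7.1333 0.011301559730300647 [ 0.22318937  0.90752899 -1.38361368]
0.16 7.58 0.0113 [ 0.6  3.7 -0.8]
0.33 8.02 0.0115 [ 0.9  5.1 -0.4]
0.5 8.46 0.0113 [-1.1  5.   1.5]
0.66 8.9 0.0113 [-0.1  6.7  2.5]
0.82 9.34 0.0112 [0.6 4.5 4. ]
0.99 9.78 0.0114 [-0.4  2.5  3.1]
1.16 10.22 0.0115 [3.2 2.1 0.4]
1.32 10.67 0.0113 [ 3.8  1.8 -1.8]
1.48 11.11 0.0113 [4.3 0.6 0.9]
1.65 11.55 0.0114 [2.8 0.1 2.1]
1.82 11.99 0.011 [ 2.5 -1.   2.6]
1.98 12.43 0.0117 [ 1.3 -1.5  2.5]
[ 44.  11. -32.  87.   2.  85. 104.]
```

View pics/s2.png

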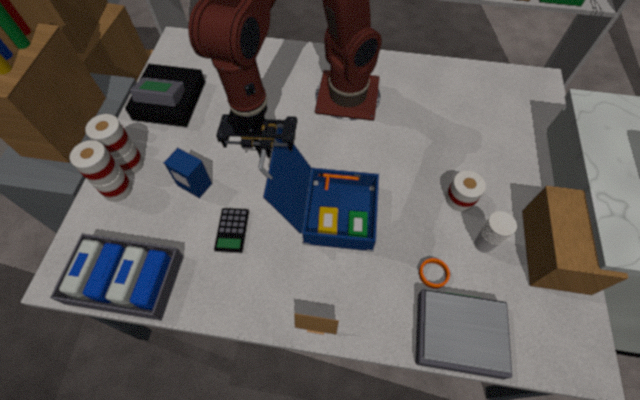

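The lid is nearly back. The stay is visible with its pin, and the packs lie in the far half of the box, away from the stay. I release the lid and approach the pin.

Run:
```python
from h import *
P,o=tool(bar(2.0),275,1); manip.move_straight(P,o,vel=.1); print(telemetry.sense()['force'].round(1) if hasattr(telemetry.sense()['force'],'round') else telemetry.sense()['force'])
manip.open_gripper()
P,o=tool(bar(2.0),275,1,g=.11); manip.move_straight(P,vel=.2)
P,o=tool(pin(0)+.12*Z,252,1,g=.135,s=.018); manip.move_pose(P,o)
P,o=tool(pin(0),252,1,g=.105,s=.018); manip.move_straight(P,vel=.2)
s=telemetry.sense(); print(s['time_s'],np.round(s['joints']),np.round(s['force'],1))
c=cam('wrist'); im=viewer.read_camera('wrist')
for k in (-25,0,20): cv2.circle(im,tuple(int(v) for v in proj(c,pin(0)+BY*k/1000)[0]),4,(255,0,0),1)
cv2.imwrite('pics/w3.png',im[:,:,::-1])
```

```text
[ 2.4 -0.9  2.2]
16.7167 [ 29.   9. -55. 113.  25.  71.  57.] [0.  0.7 0.7]
```

View pics/w3.png

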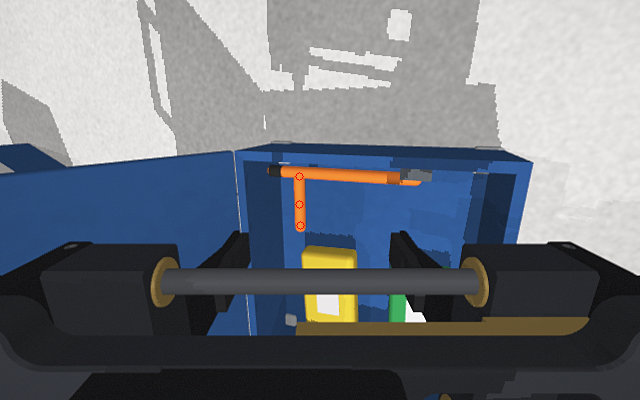

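The predicted pin points at (299,176–225) sit on the pin. I descend and grip it, checking that the one-sided contact behaves.

Run:
```python
from h import *
def rep(t):
    s=telemetry.sense(); print(t,round(s['time_s'],2),round(s['opening'],4),np.round(s['force'],1))
P,o=tool(pin(0),252,1,g=.015,s=.018); print(manip.move_straight(P,vel=.1,guard=6)); rep('down')
manip.grab(5); rep('grab')
P,o=tool(pin(0),252,1,g=.015); print(manip.move_straight(P,vel=.03,guard=15)); rep('centre')
manip.grab(15); rep('grab15')
im=viewer.read_camera('wrist'); cv2.imwrite('pics/w4.png',im[:,:,::-1])
```

```text
False
down 17.82 0.0871 [-0.9 -0.7  0.3]
grab 18.78 0.0394 [ 1.3 -8.8  5.6]
False
centre 19.53 0.0098 [ 0.4 -0.6 -0.6]
grab15 19.75 0.0096 [ 0.2  0.4 -1. ]
```

View pics/w4.png

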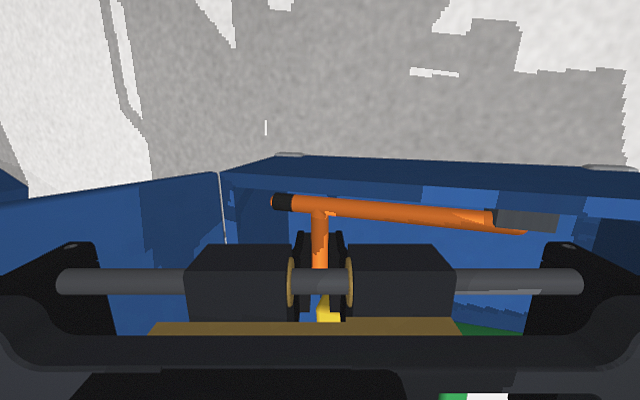

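The pads hold the pin (opening 9.6 mm). I swing the stay over and release it.

Run:
```python
from h import *
def rep(t):
    s=telemetry.sense(); print(t,round(s['time_s'],2),round(s['opening'],4),np.round(s['force'],1))
for al in np.linspace(0,1.69,11)[1:]:
    P,o=tool(pin(al),252+13*al/1.69,1,g=.015)
    if manip.move_straight(P,o,vel=.08,guard=20): print('guard')
    rep(round(al,2))
manip.open_gripper(); rep('open')
P,o=tool(pin(1.69),265,1,g=.125); manip.move_straight(P,vel=.15)
P[2]+=.08; manip.move_straight(P,vel=.2)
rep('up'); print(np.round(telemetry.sense()['joints']))
im=viewer.read_camera('scene'); cv2.imwrite('pics/s5.png',cv2.resize(im[100:300,200:450],None,fx=3,fy=3)[:,:,::-1])
```

```text
0.17 20.15 0.0095 [-0.1  2.8 -0.8]
0.34 20.5 0.0095 [ 1.4  1.5 -1.4]
0.51 20.85 0.0091 [ 0.5 -1.  -0.6]
0.68 21.2 0.0091 [ 0.9 -6.7  4. ]
0.84 21.55 0.0094 [-0.6 -9.3  9.4]
1.01 21.9 0.0091 [ -2.4 -13.2  16.5]
1.18 22.25 0.0096 [ -4.1 -10.8  22.1]
1.35 22.6 0.0093 [-4.4 -4.9 20.1]
1.52 22.95 0.0094 [-2.  -0.9 12.3]
1.69 23.3 0.0093 [-0.8 -0.6  7.8]
open 24.71 0.0871 [-0.6  0.4  0.5]
up 26.14 0.0873 [ 0.6  0.9 -0.8]
[ 38.  -3. -56.  94.   2.  89.  74.]
```

View pics/s5.png

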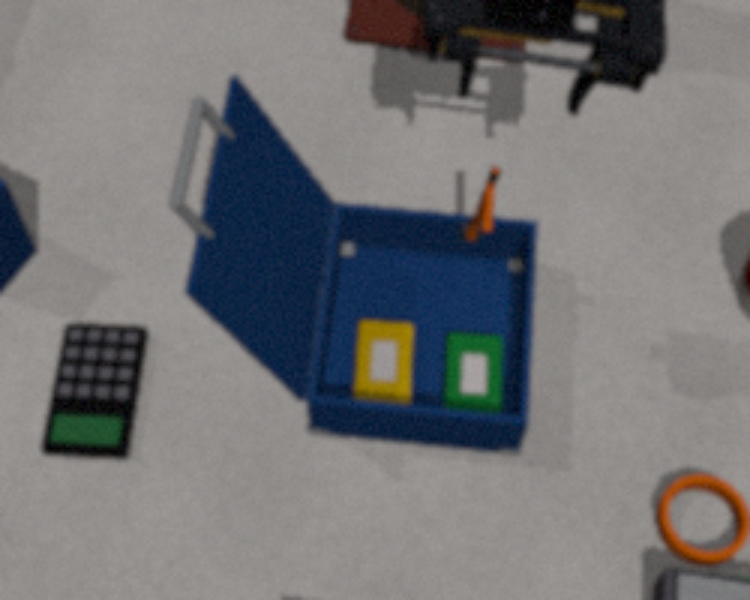

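The stay stands at its stop with its tip at about (493,172) in the crop, the lid leans back, and the packs haven't moved. I regrip the handle and bring the lid forward.

Run:
```python
from h import *
def rep(t):
    s=telemetry.sense(); print(t,round(s['time_s'],2),round(s['opening'],4),np.round(s['force'],1))
P,o=tool(bar(2.0)+.06*Z,275,1,g=.126); manip.move_pose(P,o)
P,o=tool(bar(2.0),275,1,g=.09); manip.move_straight(P,vel=.2)
P,o=tool(bar(2.0),275,1); print(manip.move_straight(P,vel=.1,guard=6)); rep('at')
manip.grab(15); rep('grab')
for th in np.linspace(2.0,.66,10)[1:]:
    P,o=tool(bar(th),psi_lid(th),1); manip.move_straight(P,o,vel=.12); rep(round(th,2))
manip.hold(.3); rep('hold')
for th in (.64,.625,.61,.60,.59,.58):
    P,o=tool(bar(th),psi_lid(.66),1); g=manip.move_straight(P,o,vel=.02,guard=5); manip.hold(.2); rep((th,g))
    if g: break
im=viewer.read_camera('scene'); cv2.imwrite('pics/s6.png',cv2.resize(im[100:300,200:450],None,fx=3,fy=3)[:,:,::-1])
```

```text
False
at 29.07 0.0873 [-0.6 -0.7 -0.6]
grab 30.27 0.0116 [-1.2  2.8  0.5]
1.85 30.74 0.0116 [-0.2 -1.1 -0.2]
1.7 31.22 0.0113 [-1.8 -1.4  3.9]
1.55 31.69 0.0113 [-3.4 -0.7  5.9]
1.4 32.17 0.0114 [-3.7  0.9  7.8]
1.26 32.64 0.0111 [-3.9  3.   7.2]
1.11 33.12 0.0113 [-2.9  2.4  5.2]
0.96 33.59 0.0109 [-2.1  1.5  3.2]
0.81 34.07 0.0115 [-1.   0.9 -0.1]
0.66 34.54 0.0115 [-0.5 -1.3 -2.4]
hold 34.84 0.0115 [ 0.6 -3.9 -2.8]
(0.64, False) 35.45 0.0116 [ 1.3 -5.3 -5.6]
(0.625, False) 35.99 0.0113 [ 0.3 -6.1 -5.9]
(0.61, False) 36.53 0.0113 [ 1.5 -6.  -4.2]
(0.6, False) 37.02 0.0113 [ 1.2 -4.6 -4.7]
(0.59, True) 37.42 0.0111 [-0.1 -0.6  7.2]
```

View pics/s6.png

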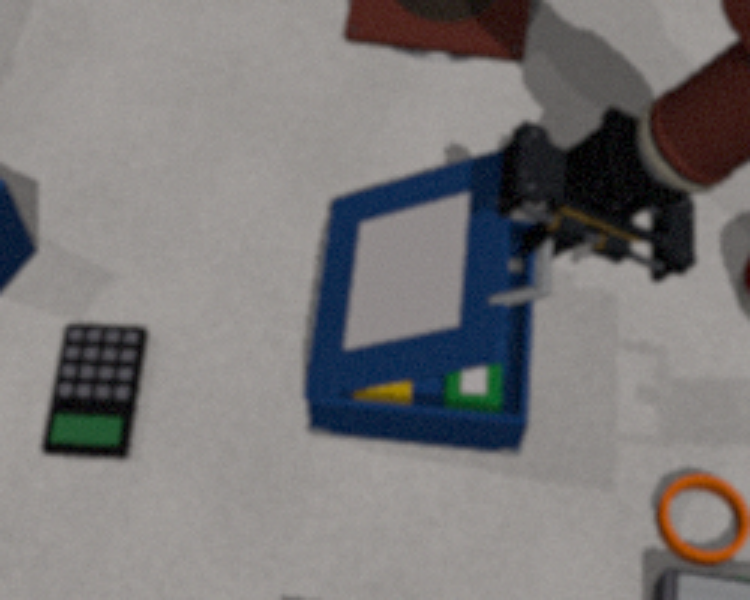

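Contact came at about 0.595 rad, where the vertical force went from -4.7 to +7.2 N. I release and retreat.

Run:
```python
from h import *
def rep(t):
    s=telemetry.sense(); print(t,round(s['time_s'],2),round(s['opening'],4),np.round(s['force'],1))
psi=psi_lid(.66)
manip.open_gripper(); rep('open')
P,o=tool(bar(.595),psi,1,g=.15); manip.move_straight(P,vel=.12)
P,o=tool(bar(.595)+.1*Z,psi,1,g=.2); manip.move_straight(P,vel=.2); rep('away')
c=cam('wrist'); im=viewer.read_camera('wrist')
for k in (-55,55): cv2.circle(im,tuple(int(v) for v in proj(c,bar(.6)+BY*k/1000)[0]),4,(255,0,0),1)
t=viewer.read_camera('scene'); t=cv2.resize(t[100:300,200:450],(500,400))
cv2.imwrite('pics/f7.png',np.hstack([cv2.resize(t,(350,280)),cv2.resize(im,(448,280))])[:,:,::-1])
```

```text
open 38.86 0.0868 [-0.2 -0.7 -0.8]
away 42.53 0.087 [-0.4 -0.1 -0.5]
```

View pics/f7.png

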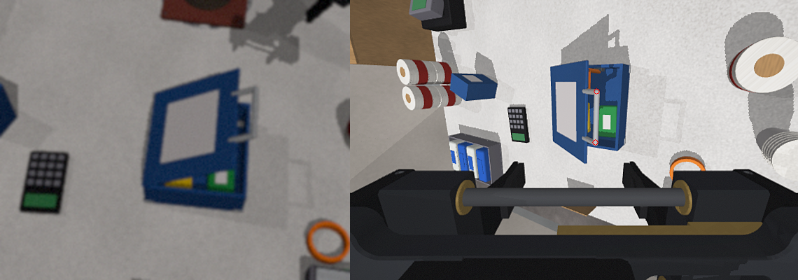

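The lid rests part-way open. The drawn bar ends for 0.60 rad, at (596,91) and (596,142), sit on the handle. The orange stay stands under the lid, the packs are in place, and the gripper is clear.

```bash
python3 -c "
from rig import manip,telemetry
manip.hand_in(); s=telemetry.sense(); print(s['time_s'],s['force'])"
```

```text
the job is handed in; nothing more can be done
the job is handed in; nothing more can be done
```

The lid is propped on the raised stay at about 0.60 rad, everything is released, and the job is handed in. I swung the lid back to its stop by the handle, flipped the stay over to its stop by its pin, then regripped the handle. I brought the lid forward slowly until the force showed contact at about 0.595 rad.

- **Lid and stay:** after I let go, the handle bar sat where a 0.60 rad lid should be in the wrist picture. The orange stay was visible standing under the lid.
- **Other goods:** the packs and the goods visible in the last pictures looked unmoved by eye. I did not re-measure their positions.
- **Robot:** the gripper was open and clear, with about 0 N on the tool. The highest force I read was about 25 N, while turning the stay. The clock stood at about 42.5 s at the last check before hand-in.

No check failed or disagreed. The final state reading after hand-in was refused by the interface, so these checks are from just before it.

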